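# Set and start the bench timer

## Robot

A 6-joint arm with a two-finger parallel gripper is mounted at the origin on a cart in front of the work surface, level with it; the furniture and walls round the work are solid. World frame = base frame: x ahead of the robot, y to its left, z up, the work surface at z = 0. Lengths are in m, angles in degrees, forces in N, time in s.
With the tool pointing down it reaches from about 0.35 to 0.8 m from the base axis. Payload 7.3 kg.
Tool frame: the origin (TCP) lies between the finger pads; the fingertips stand 8 mm ahead of it and the grasp point (between the pads) lies 11 mm behind it; z points along the fingers, y is the direction in which the jaws open and shut (so a half turn about z gives the same grasp; the last joint's range is limited). The gripper opens to 85 mm and grips with 20 to 120 N. Pads are 22 mm wide; open, the fingers measure 114 mm over their backs; the gripper's body (76 mm by 85 mm) begins 54 mm behind the grasp point. The pads swing forward as they close: fully open they stand 13 mm farther back than shut.
Start: joints at [-75.344, 19.595, 87.324, -0, 73.075, -8.365], TCP at [0.205, -0.483, 0.239] pointing down, gripper open.
Joint ranges: [-145.02, 145.02], [-44.19, 115.74], [2.07, 154.8], [-57.11, 237.11], [16.16, 152.29], [-177.93, 177.93]. Speed limits (degrees/s): [147.25, 147.25, 180, 180, 180, 180].

## Interface

Orientations are given as [roll, pitch, yaw] about the fixed x, y, z axes, in that order (R = Rz(yaw) Ry(pitch) Rx(roll)).
In Python, from rig import state, get_image, close_job gives the robot as it stands.
- The arm moves only by the shell command python3 -m pendant 'ROWS'. ROWS is JSON, a list that holds one entry, the list of rows, each a list of 7 numbers: the gripper command: -1 is shut, 1 is fully open, values between are in proportion, then the shift along the tool's x, y, z in m, then the turn, a rotation vector about the tool's x, y, z in degrees. In form: [[[hand, tx, ty, tz, rx, ry, rz], ...]]. A call has 1 to 8 rows; each row shifts and turns the pose as measured when the row begins, along the tool's axes as they then stand; what a row does not reach is not made up. A row lasts 1/12 s, in which the tool goes at most 41.7 mm and 7.16 degrees, less where a joint would pass 70% of its speed; a pose out of reach is approached as far as the arm can. A call with a gripper value outside its range is refused whole. The fingers move at their own pace and stop on an object; the grip force is fixed at half the most. Time passes only in rows, so rows that do not move let the fingers close. It gives the time, the measured TCP pose, the force and the opening at its end, in the units of the state.
- state(): the state, without advancing time (a new reading comes with each control period).
- get_image(name): name is "scene" or "side" or "wrist"; returns a dict with "frame" (400x640x3 uint8, blue, green, red), "camera_matrix" (3x3 intrinsics, pixels), "T" (4x4, takes a point from camera to world coordinates). Camera axes: x right, y up, looking along -z (the intrinsics and any distortion apply to the point x, -y, -z); pixel columns grow to the right and rows downward; lengths in m; the calibration is good to about 2 mm. A picture is of the moment at which its call begins. There is no depth.
- close_job(): hands the job in, once; it reports no verdict.
The state is a dict: "time": time; "joint_pos": joint angles; "dq": joint speeds; "tau": joint torques, N m; "tcp_pos": TCP position; "orientation": TCP orientation; "force": force on the tool from outside, world axes, zero at the start; "moment": the same for the moment, N m; "width": finger opening in m.
Only numpy, scipy, OpenCV 4.12 (cv2) and the standard library are available. Lean on these libraries where they do the work, as an engineer would, in place of code of your own. Each camera call takes 0.05 s, during which the arm holds its last target.

## Task

Set the bench timer: lift the dust cover off its dial and stand it on the bench, open side down. The timer is light and its knob is stiff, so press the knob down while you turn it clockwise, so that the timer stays where it is and does not twist round, until the knob's pointer lines up with the steel index tab on the dial's rim. Then press the start key fully down and let go; leave the other things on the bench alone.

Things in the scene. Friction and masses are not known exactly. Their poses are not given: they have to be found in the camera images.
- timer: Bench timer, a loose flat grey case 120 mm (its x) x 180 mm (its y) x 50 mm high, about 0.3 kg with all its parts, on four small hard feet that slide easily. Origin on the bench under the middle of the case; x points away from its front, y to the left as seen from its front, z up. Dial and knob are on the top at x 0, y +30 mm; the start key is on the top at x 0, y -62 mm. Unless it is pressed down, the whole timer turns with the knob.
- corner_a (a point): Front right corner of the case's top (x -60, y -90, z 50 mm in the timer's frame); must stay within 25 mm of where it started.
- corner_b (a point): Far left corner of the case's top (x +60, y +90, z 50 mm in the timer's frame); must stay within 25 mm of where it started.
- cover: Dust cover, a loose upturned aluminium cup 104 mm across and 56 mm high, 3 mm walls, open below, with a black bar handle on top; 90 mm high over all, 0.12 kg. It stands on the timer's top over the dial and hides the knob at the start, resting loosely; lift it straight up at least 55 mm to clear the knob. Origin at the middle of its open lower rim; z up; the handle runs along its x.
- cover_grip (a point): On the cover's handle, 12 mm below the handle's top and 22 mm above the cup's flat top. The handle is 44 mm long along the cover's x, 14 mm thick along its y, 34 mm tall: grip it across the thickness.
- knob_grip (a point): On the knob's axis, 13 mm below the knob's top and 18 mm above its skirt. The knob is an upright black bar 54 mm long (along this point's x), 15 mm thick (along its y) and 31 mm tall on a round skirt 60 mm across; the skirt's upper face is 66 mm above the bench and turns with the knob. Fingers gripping the bar across its thickness may rest their tips on the skirt. x points to the pointer end.
- pointer (a point): Tip of the knob's pointer at the skirt's rim, 34 mm from the axis; the pointer end of the black knob has a white line. Its x points outwards from the axis.
- tab (a point): Top of the index tab, a small dark steel block 10 x 6 x 9 mm on the dial's rim, 40 mm from the knob's axis, 9 mm above the case's top. It is clamped and keeps its place on the dial. Its x points outwards from the axis.
- knob_push (a joint): How far the knob is pushed in on its spring (m): 0 free, 0.008 at the bottom. It gives at 4 N and takes 16 N at the bottom; it springs back when let go. Pushing it in 6 mm or more (13 N) holds the timer still while the knob turns; a light touch does not.
- dial (a joint): Turn of the knob (rad), growing clockwise from above, 0 to 3.6; stays where it is left; takes about 0.25 N m to turn. The pointer is at the index tab when joint dial equals joint index.
- index (a joint): Place of the index tab (rad) on the same scale as joint dial; between 0.75 and 1.45 rad clockwise of the pointer at the start.
- key_top (a point): Middle of the top of the start key, a grey rectangular push key 38 mm (timer's x) x 32 mm (timer's y), 10 mm above the case's top.
- start_key (a joint): How far the start key is pressed (m): 0 free, 0.006 fully down; 1.5 N to begin, 4.5 N fully down; springs back.
- paste_jar_2: Bystander: white jar with a blue lid, 56 mm across, 70 mm high; origin under its middle.
- calculator: Bystander: flat desk calculator 128 x 78 x 15 mm; origin under its middle. The bench between it, the jar and the fixed vice (about x 0.55, y 0.12 m) is free for the cover.
- pliers: Bystander: pliers with red handles, 173 x 57 x 12 mm, lying on the bench; origin under its middle.

How it is judged:
By the outcome, as a careful person would: the job done as asked, in the order asked, and still so for the second after the job is handed in, with the robot touching nothing.
It also fails if it takes over 67 s, if anything falls off the work surface, if the arm or the gripper's body presses on something with over 40 N, if the wrist force passes 120 N, or if a joint passes its speed limit or range.

## Working session

There is one attempt and no reset: what is moved stays moved. The work goes in short steps, Python scripts to look and compute and a shell command to move; the robot and the scene stay as the last step left them, time stands still between calls to the robot, and variables do not carry over. Pictures are saved under pics/ and viewed, and the job is handed in when it is done.

```bash
mkdir -p pics; ls
cat > h.py <<'E'
import numpy as np, cv2
from rig import state, get_image
def snap(n,f):
    d=get_image(n); cv2.imwrite('pics/'+f,d['frame']); np.savez('pics/'+f+'.npz',K=d['camera_matrix'],T=d['T'],**({'dist':d['dist']} if 'dist' in d else {})); return d
def load(f):
    z=np.load('pics/'+f+'.npz'); return z['K'],z['T']
def ray(K,T,u,v):
    p=np.linalg.inv(K)@[u,v,1]; d=T[:3,:3]@[p[0],-p[1],-p[2]]; return T[:3,3],d
def onz(f,u,v,z):
    K,T=load(f); o,d=ray(K,T,u,v); return o+d*(z-o[2])/d[2]
def proj(f,P):
    K,T=load(f); c=T[:3,:3].T@(np.array(P)-T[:3,3]); q=K@[c[0],-c[1],-c[2]]; return q[:2]/q[2]
E
python3 - <<'E'
from h import *
for n in ['scene','side','wrist']:
    d=snap(n,n+'0.png'); print(n,d.keys(),d['camera_matrix'].round(1).tolist(),d['T'].round(3).tolist())
print(state())
E
```

```text
pics
scene dict_keys(['frame', 'camera_matrix', 'T']) [[464.7, 0.0, 313.6], [0.0, 464.7, 186.2], [0.0, 0.0, 1.0]] [[-0.917, 0.236, -0.32, 0.096], [-0.398, -0.549, 0.735, 1.017], [-0.002, 0.801, 0.598, 0.954], [0.0, 0.0, 0.0, 1.0]]
side dict_keys(['frame', 'camera_matrix', 'T']) [[504.9, 0.0, 320.8], [0.0, 504.9, 200.8], [0.0, 0.0, 1.0]] [[-0.878, -0.364, 0.311, 0.913], [0.479, -0.68, 0.556, 0.669], [0.008, 0.637, 0.771, 1.053], [0.0, 0.0, 0.0, 1.0]]
wrist dict_keys(['frame', 'camera_matrix', 'T']) [[329.1, 0.0, 321.5], [0.0, 329.1, 196.1], [0.0, 0.0, 1.0]] [[0.391, 0.883, 0.259, 0.27], [-0.92, 0.376, 0.108, -0.455], [-0.002, -0.28, 0.96, 0.372], [0.0, 0.0, 0.0, 1.0]]
{'time': 0.15, 'joint_pos': array([-7.53424047e+01,  1.96274606e+01,  8.73631383e+01,  1.32971299e-03,
        7.30760161e+01, -8.36523953e+00]), 'dq': array([ 0.10363252, -0.05749409, -0.22737148,  0.03735023, -0.06444152,
       -0.02719175]), 'tau': array([ 1.49417563e-03, -4.33907640e+01, -2.46147108e+01, -1.39123631e-04,
        5.70467440e-03,  3.41193220e-05]), 'tcp_pos': array([ 0.20527992, -0.48289362,  0.23879311]), 'orientation': array([-1.79934279e+02, -1.09494853e-02,  2.30224407e+01]), 'force': array([ 0.21358885, -0.9390645 , -0.26475578]), 'moment': array([-0.04560245, -0.00858832, -0.01512134]), 'width': 0.08555603682380039}
```

View pics/scene0.png

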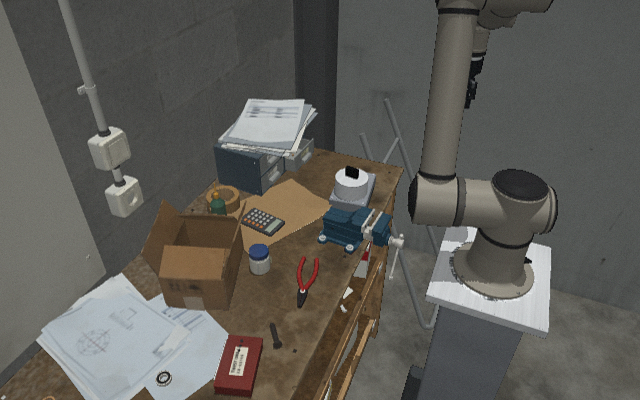

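View pics/side0.png

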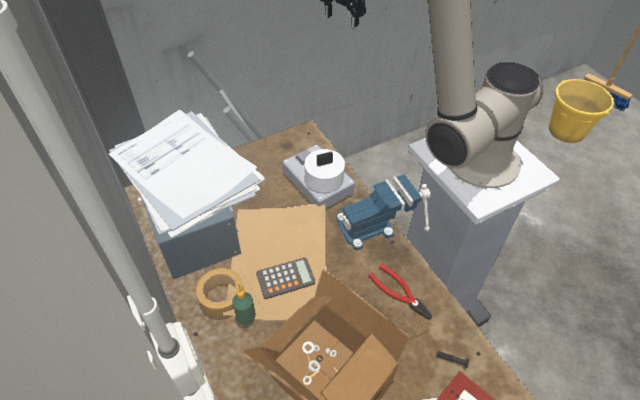

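View pics/wrist0.png

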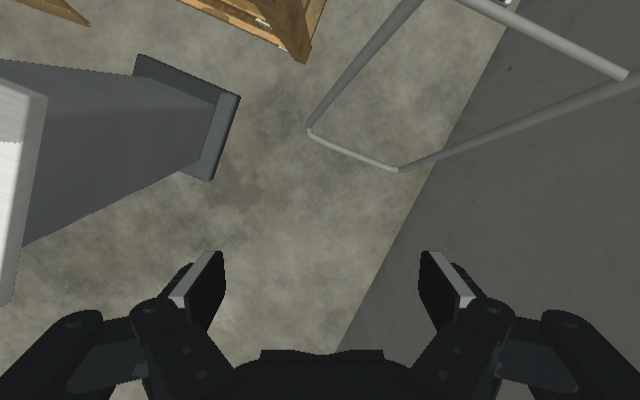

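Scene: timer with cover at about (352,185) in scene and (322,172) in side; vice next to it, calculator at side (285,277). I'll zoom in to measure.

Run:
```python
from h import *
a=cv2.imread('pics/side0.png')[110:260,240:440]; cv2.imwrite('pics/sz.png',cv2.resize(a,None,fx=4,fy=4,interpolation=cv2.INTER_CUBIC))
a=cv2.imread('pics/scene0.png')[150:260,300:420]; cv2.imwrite('pics/cz.png',cv2.resize(a,None,fx=5,fy=5,interpolation=cv2.INTER_CUBIC))
```

```text
(no output)
```

View pics/sz.png

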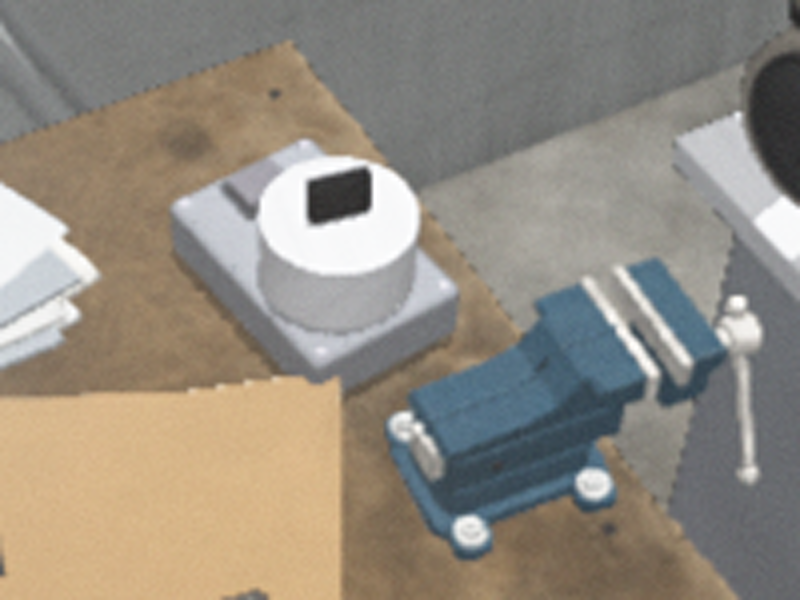

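View pics/cz.png

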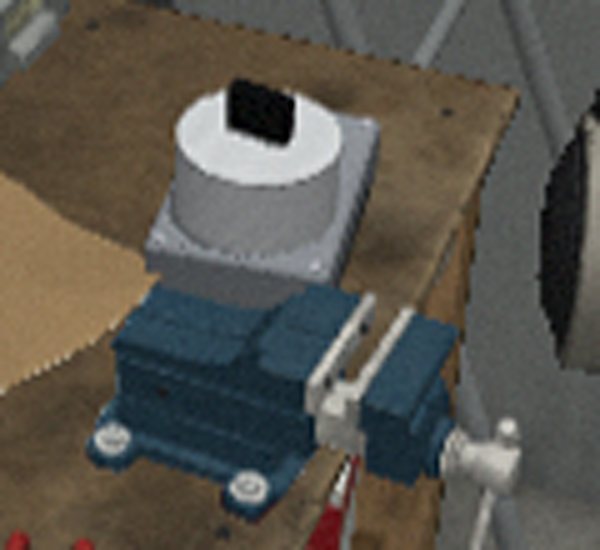

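Side zoom: case top corners at roughly (172,208), (318,352), (458,292), (303,142) in the crop; cover disc centre about (339,215); handle top (307..370,182..170).

Run:
```python
from h import *
S=lambda u,v:(240+u/4,110+v/4)
C=lambda u,v:(300+u/5,150+v/5)
for p in [(172,205),(316,355),(458,292),(303,142)]: print('case side',onz('side0.png',*S(*p),.05).round(4))
for p in [(375,125),(320,270),(150,245)]: print('case scene',onz('scene0.png',*C(*p),.05).round(4))
print('disc side',onz('side0.png',*S(339,215),.106).round(4)); print('disc scene',onz('scene0.png',*C(258,135),.106).round(4))
for p in [(307,181),(370,168)]: print('hs',onz('side0.png',*S(*p),.14).round(4))
for p in [(310,222),(371,207)]: print('hs base',onz('side0.png',*S(*p),.106).round(4))
for p in [(236,80),(294,97)]: print('hc',onz('scene0.png',*C(*p),.14).round(4))
for p in [(226,128),(290,144)]: print('hc base',onz('scene0.png',*C(*p),.106).round(4))
for uv in [(257,270),(314,258),(325,287),(265,297)]: print('calc',onz('side0.png',*uv,.015).round(3))
for p in [(0,395),(340,380),(340,590)]: print('board',onz('side0.png',*S(*p),0).round(3))
for p in [(390,420),(410,400),(450,550),(610,490),(720,350),(655,262)]: print('vice',onz('side0.png',*S(*p),0.0).round(3),onz('side0.png',*S(*p),0.1).round(3))
print('jar', onz('scene0.png',260,252,.07).round(3))
```

```text
case side [ 0.533  -0.2276  0.05  ]
case side [ 0.5097 -0.0627  0.05  ]
case side [ 0.4006 -0.066   0.05  ]
case side [ 0.4242 -0.2396  0.05  ]
case scene [ 0.4151 -0.2327  0.05  ]
case scene [ 0.3998 -0.0706  0.05  ]
case scene [ 0.5056 -0.0521  0.05  ]
disc side [ 0.4628 -0.1185  0.106 ]
disc scene [ 0.4594 -0.1159  0.106 ]
hs [ 0.4825 -0.1258  0.14  ]
hs [ 0.4416 -0.1171  0.14  ]
hs base [ 0.4824 -0.1219  0.106 ]
hs base [ 0.441 -0.115  0.106]
hc [ 0.4773 -0.1205  0.14  ]
hc [ 0.4381 -0.1171  0.14  ]
hc base [ 0.4805 -0.1151  0.106 ]
hc base [ 0.4379 -0.1147  0.106 ]
calc [0.732 0.037 0.015]
calc [0.596 0.071 0.015]
calc [0.611 0.154 0.015]
calc [0.745 0.112 0.015]
board [ 0.692 -0.168  0.   ]
board [ 0.486 -0.072  0.   ]
board [0.567 0.074 0.   ]
vice [ 0.473 -0.027  0.   ] [0.515 0.039 0.1  ]
vice [ 0.453 -0.035  0.   ] [0.497 0.032 0.1  ]
vice [0.491 0.081 0.   ] [0.531 0.137 0.1  ]
vice [0.377 0.09  0.   ] [0.428 0.145 0.1  ]
vice [0.245 0.027 0.   ] [0.308 0.088 0.1  ]
vice [ 0.238 -0.061  0.   ] [0.302 0.008 0.1  ]
jar [0.584 0.258 0.07 ]
```

Cover at about (0.461,-0.117), handle yaw about -7°, case yaw about -7° (sizes agree with 120×180). Moving over it.

```bash
cat >> h.py <<'E'
from scipy.spatial.transform import Rotation as R
def to(x,y,z,yaw):
    s=state(); r=R.from_euler('xyz',s['orientation'],degrees=True); t=R.from_euler('xyz',[180,0,yaw],degrees=True)
    print('t',s['time'],'pos',s['tcp_pos'].round(4),'ori',s['orientation'].round(2),'F',s['force'].round(1),'w',round(s['width'],4))
    print('shift',r.inv().apply(np.array([x,y,z])-s['tcp_pos']).round(4),'rot',(r.inv()*t).as_rotvec(degrees=True).round(2))
E
python3 -m pendant '[[[1,0.0316,-0.0197,-0.005,0,0,0],[1,0.0316,-0.0197,-0.005,0,0,0],[1,0.0316,-0.0197,-0.005,0,0,0],[1,0.0316,-0.0197,-0.005,0,0,0],[1,0.0316,-0.0197,-0.005,0,0,0],[1,0.0316,-0.0197,-0.005,0,0,0],[1,0.0316,-0.0197,-0.005,0,0,0],[1,0.0316,-0.0197,-0.005,0,0,0]]]'
python3 -c "
from h import *
to(.461,-.117,.28,-7.5)"
```

```text
time: 0.82
tcp_pos: [0.3782, -0.2342, 0.2765]
orientation: [-179.6, 0.1, 22.3]
force: [1.7, -0.4, -0.8]
width: 0.0856
t 0.8167 pos [ 0.3782 -0.2342  0.2765] ori [-1.7961e+02  1.1000e-01  2.2250e+01] F [ 1.7 -0.4 -0.8] w 0.0856
shift [ 0.121  -0.0772 -0.0032] rot [-0.35  0.21 29.75]
```

```bash
python3 -m pendant '[[[1,0.0195,-0.021,0,0,0,6],[1,0.0195,-0.021,0,0,0,6],[1,0.0195,-0.021,0,0,0,6],[1,0.0195,-0.021,0,0,0,6],[1,0.0195,-0.021,0,0,0,6],[1,0,0,0,0,0,0]]]'
python3 -c "
from h import *
to(.461,-.117,.28,-7.5)
snap('wrist','wrist1.png')"
```

```text
time: 1.32
tcp_pos: [0.4601, -0.1028, 0.2779]
orientation: [-179.6, 0.2, -8.9]
force: [-0.9, 0.6, 0.3]
width: 0.0853
t 1.3167 pos [ 0.4601 -0.1028  0.2779] ori [-1.7964e+02  1.7000e-01 -8.9300e+00] F [-0.9  0.6  0.3] w 0.0853
shift [ 0.0031  0.0138 -0.0022] rot [-0.36  0.16 -1.43]
```

View pics/wrist1.png

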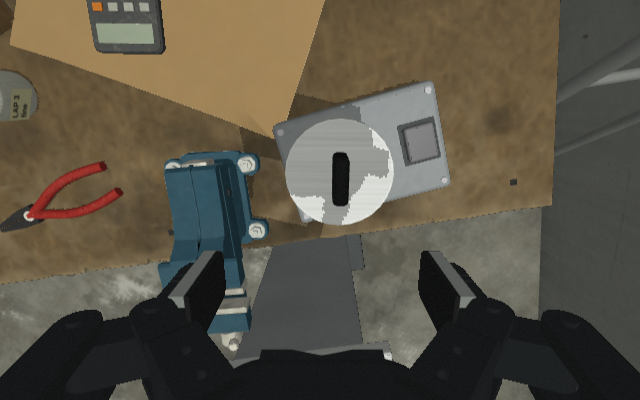

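Wrist: handle spans (341,153)–(341,206), disc centre about (340,172), key (420,141), case corners (278,130), (431,82), (449,184).

Run:
```python
from h import *
f='wrist1.png'; a=cv2.imread('pics/'+f)[60:260,180:480]; cv2.imwrite('pics/w1z.png',cv2.resize(a,None,fx=2.6,fy=2.6,interpolation=cv2.INTER_CUBIC))
for p in [(341,153),(340.5,206)]: print('h',onz(f,*p,.14).round(4))
print('disc',onz(f,339.5,172,.106).round(4))
for p in [(278,130),(431,82),(449,184)]: print('c',onz(f,*p,.05).round(4))
for p in [(104,53),(164,50)]: print('calc',onz(f,*p,.015).round(4))
for p in [(167,165),(255,160),(261,230)]: print('vice',onz(f,*p,.01).round(4))
for p in [(102,166),(120,192)]: print('pl',onz(f,*p,.01).round(4))
print('jar',onz(f,15,95,.07).round(4))
```

```text
h [ 0.4854 -0.1217  0.14  ]
h [ 0.4398 -0.1149  0.14  ]
disc [ 0.4622 -0.1188  0.106 ]
c [ 0.5058 -0.0604  0.05  ]
c [ 0.5294 -0.2266  0.05  ]
c [ 0.417  -0.2399  0.05  ]
calc [0.6168 0.1209 0.015 ]
calc [0.6093 0.0535 0.015 ]
vice [0.4825 0.0901 0.01  ]
vice [ 0.4718 -0.0193  0.01  ]
vice [ 0.3796 -0.0075  0.01  ]
pl [0.4937 0.1706 0.01  ]
pl [0.458  0.1594 0.01  ]
jar [0.5815 0.1895 0.07  ]
```

View pics/w1z.png

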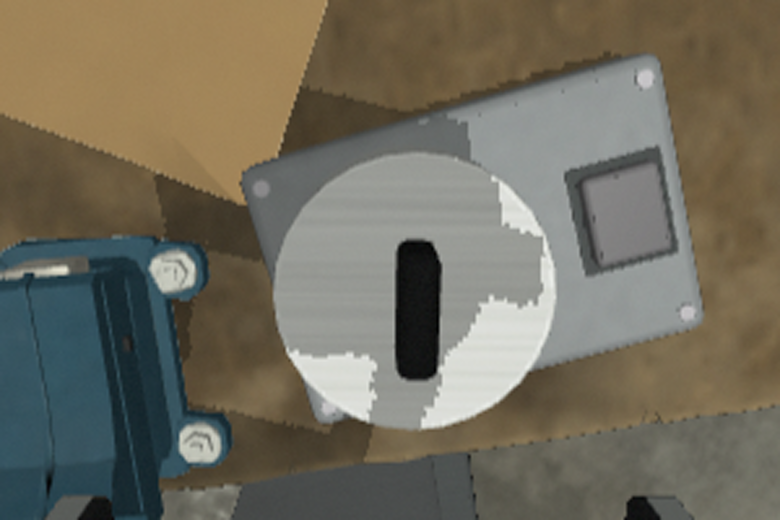

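Run:
```python
from h import *
for p in [(249,262),(272,262),(260,275)]: print('jar base scene',onz('scene0.png',*p,.0).round(4))
for p in [(249,252),(271,252)]: print('jar top scene',onz('scene0.png',*p,.07).round(4))
print(onz('wrist1.png',38,100,0).round(3),onz('wrist1.png',20,118,0).round(3))
for f,p in [('side0.png',(406,305)),('side0.png',(371,275)),('side0.png',(383,266))]: print(onz(f,*p,.01).round(3))
for p in [(246,345),(325,272),(410,330)]: print('box',onz('side0.png',*p,.1).round(3))
a=cv2.imread('pics/scene0.png')[170:320,200:400]; cv2.imwrite('pics/cz2.png',cv2.resize(a,None,fx=4,fy=4,interpolation=cv2.INTER_CUBIC))
```

```text
jar base scene [0.6315 0.2449 0.    ]
jar base scene [0.5719 0.2192 0.    ]
jar base scene [0.5795 0.2755 0.    ]
jar top scene [0.6106 0.2695 0.07  ]
jar top scene [0.5565 0.2461 0.07  ]
[0.582 0.227 0.   ] [0.566 0.257 0.   ]
[0.469 0.281 0.01 ]
[0.497 0.175 0.01 ]
[0.458 0.168 0.01 ]
box [0.836 0.236 0.1  ]
box [0.618 0.164 0.1  ]
box [0.532 0.365 0.1  ]
```

View pics/cz2.png

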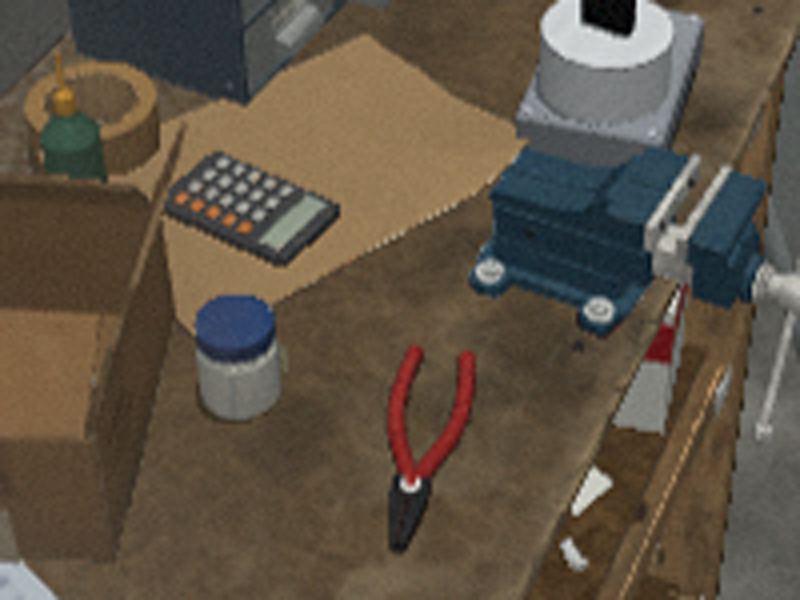

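```bash
python3 -m pendant '[[[1,0.0044,0.015,0.01,-0.36,0.16,0],[1,0,0,0.035,0,0,0],[1,0,0,0.035,0,0,0],[1,0,0,0.03,0,0,0],[1,0,0,0,0,0,0]]]'
python3 -c "
from h import *
to(.462,-.1185,.119,-8.5)"
```

```text
time: 1.78
tcp_pos: [0.4601, -0.1229, 0.1657]
orientation: [179.7, -0.2, -7.9]
force: [-1.5, -0.1, -0.4]
width: 0.0852
t 1.7833 pos [ 0.4601 -0.1229  0.1657] ori [ 1.7973e+02 -1.7000e-01 -7.9400e+00] F [-1.5 -0.1 -0.4] w 0.0852
shift [ 0.0012 -0.0048  0.0467] rot [ 0.27 -0.17  0.56]
```

```bash
python3 -m pendant '[[[1,0.0012,-0.0048,0.025,0.27,0,0.5],[1,0,0,0.018,0,0,0],[1,0,0,0,0,0,0]]]'
python3 -c "
from h import *
to(.462,-.1185,.119,-8.5)"
```

```text
time: 2.03
tcp_pos: [0.4615, -0.121, 0.1237]
orientation: [180.0, -0.2, -8.4]
force: [-0.5, 0.2, -0.6]
width: 0.0852
t 2.0333 pos [ 0.4615 -0.121   0.1237] ori [179.95  -0.18  -8.36] F [-0.5  0.2 -0.6] w 0.0852
shift [ 0.0001 -0.0025  0.0047] rot [ 0.05 -0.18  0.14]
```

Close the fingers.

```bash
python3 -m pendant '[[[1,0,-0.0025,0.004,0,0,0],[-1,0,0,0,0,0,0],[-1,0,0,0,0,0,0],[-1,0,0,0,0,0,0],[-1,0,0,0,0,0,0],[-1,0,0,0,0,0,0],[-1,0,0,0,0,0,0],[-1,0,0,0,0,0,0]]]'
python3 -m pendant '[[[-1,0,0,0,0,0,0],[-1,0,0,0,0,0,0],[-1,0,0,0,0,0,0]]]'
python3 -c "
from h import *
to(.462,-.1185,.119,-8.5)"
```

```text
time: 2.7
tcp_pos: [0.4649, -0.1211, 0.1275]
orientation: [179.8, -0.8, -8.3]
force: [0.4, 0.2, -1.9]
width: 0.0128
time: 2.95
tcp_pos: [0.4647, -0.121, 0.1274]
orientation: [179.8, -0.7, -8.3]
force: [-1.0, 0.3, -1.0]
width: 0.0125
t 2.95 pos [ 0.4647 -0.121   0.1274] ori [179.77  -0.75  -8.26] F [-1.   0.3 -1. ] w 0.0125
shift [-0.0032 -0.0021  0.0083] rot [ 0.23 -0.75  0.23]
```

```bash
python3 -m pendant '[[[-1,0,0,-0.008,0,0,0],[-1,0,0,-0.015,0,0,0],[-1,0,0,-0.02,0,0,0],[-1,0,0,-0.02,0,0,0],[-1,0,0,-0.025,0,0,0],[-1,0,0,-0.025,0,0,0],[-1,0,0,-0.02,0,0,0],[-1,0,0,0,0,0,0]]]'
python3 -c "
from h import *
to(.548,.118,.23,-8.5)
snap('wrist','wrist2.png');snap('side','side2.png')"
```

```text
time: 3.62
tcp_pos: [0.4614, -0.1195, 0.2678]
orientation: [179.9, -0.4, -8.3]
force: [0.8, 0.2, -0.5]
width: 0.0126
t 3.6167 pos [ 0.4614 -0.1195  0.2678] ori [179.85  -0.41  -8.26] F [ 0.8  0.2 -0.5] w 0.0126
shift [ 0.0513 -0.2475  0.0375] rot [ 0.14 -0.41  0.24]
```

View pics/wrist2.png

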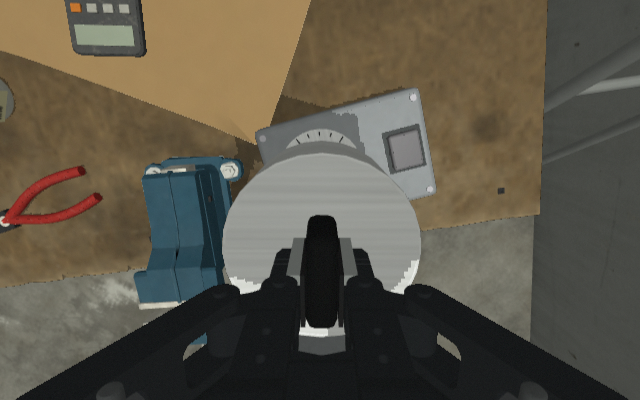

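View pics/side2.png

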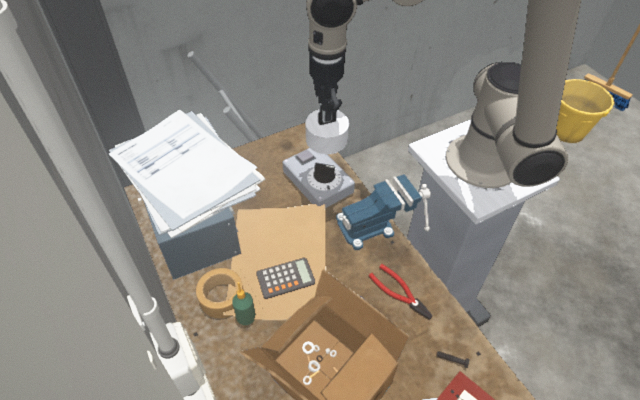

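Cover is held (handle in the pads, dial partly visible at (320,140) in wrist). Carry it over to the free spot.

```bash
python3 -m pendant '[[[-1,0.0065,-0.031,0,0,0,0],[-1,0.0065,-0.031,0,0,0,0],[-1,0.0065,-0.031,0,0,0,0],[-1,0.0065,-0.031,0,0,0,0],[-1,0.0065,-0.031,0,0,0,0],[-1,0.0065,-0.031,0,0,0,0],[-1,0.0065,-0.031,0,0,0,0],[-1,0.0065,-0.025,0,0,0,0]]]'
python3 -m pendant '[[[-1,0,0,0,0,0,0]]]'
python3 -c "
from h import *
to(.548,.118,.0785,-8.5)
snap('wrist','wrist3.png');snap('side','side3.png')"
```

```text
time: 4.38
tcp_pos: [0.5432, 0.1179, 0.2495]
orientation: [179.7, 1.3, -8.9]
force: [0.7, 0.0, -1.2]
width: 0.0128
time: 4.47
tcp_pos: [0.5433, 0.1218, 0.2471]
orientation: [179.8, 1.4, -8.7]
force: [-0.9, -0.9, -1.1]
width: 0.0125
t 4.4667 pos [0.5433 0.1218 0.2471] ori [179.78   1.43  -8.7 ] F [-0.9 -0.9 -1.1] w 0.0125
shift [0.0094 0.0024 0.1684] rot [ 0.22  1.43 -0.2 ]
```

View pics/wrist3.png

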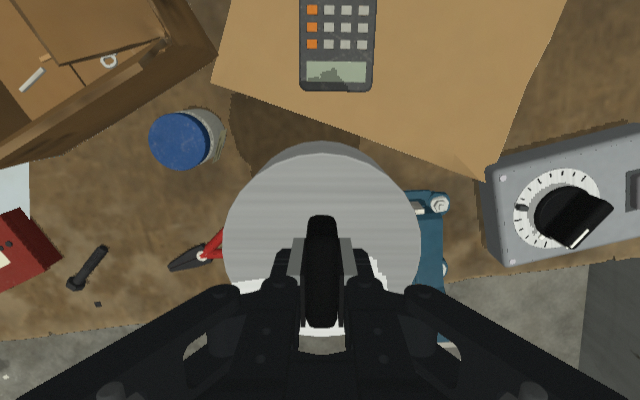

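View pics/side3.png

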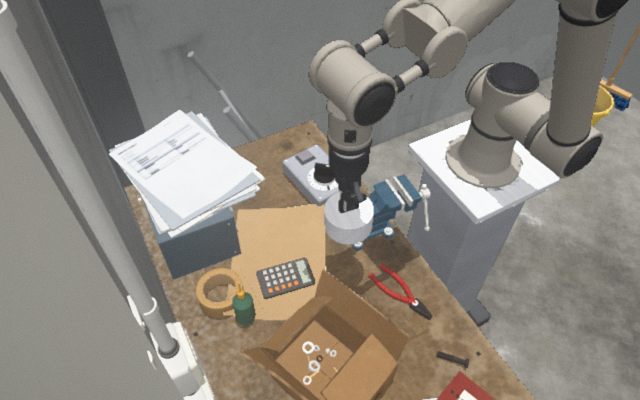

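Wrist: calculator bottom edge (302..372,90), jar (185,140), vice foot (440,203), pliers handles near (215,245); the timer's knob is visible at right with pointer end (580,238).

```bash
python3 - <<'E'
from h import *
f='wrist3.png'
for p in [(304,88),(370,91)]: print('calc',onz(f,*p,.015).round(4))
print('vice',onz(f,447,200,.01).round(4),onz(f,440,270,.01).round(4)); print('jar',onz(f,180,140,.07).round(4)); print('pl',onz(f,222,240,.01).round(4))
E
python3 -m pendant '[[[-1,0.002,0.002,0.01,0.2,1.4,0],[-1,0.001,0,0.035,0,0,0],[-1,0,0,0.035,0,0,0],[-1,0,0,0.025,0,0,0],[-1,0,0,0,0,0,0]]]'
python3 -c "
from h import *
to(.547,.118,.0785,-8.5)"
```

```text
calc [0.622  0.1281 0.015 ]
calc [0.6085 0.0599 0.015 ]
vice [ 0.4724 -0.0178  0.01  ] [ 0.3795 -0.0056  0.01  ]
jar [0.5932 0.2477 0.07  ]
pl [0.4624 0.2575 0.01  ]
time: 4.98
tcp_pos: [0.5424, 0.1102, 0.1372]
orientation: [179.7, 0.1, -9.0]
force: [-1.3, -0.3, -1.3]
width: 0.0126
t 4.9833 pos [0.5424 0.1102 0.1372] ori [ 1.7972e+02  8.0000e-02 -8.9900e+00] F [-1.3 -0.3 -1.3] w 0.0126
shift [ 0.0034 -0.0087  0.0587] rot [ 0.28  0.08 -0.49]
```

```bash
python3 -m pendant '[[[-1,0.0035,-0.009,0.008,0.28,0,0],[-1,0,0,0.015,0,0,0],[-1,0,0,0.015,0,0,0],[-1,0,0,0.01,0,0,0],[-1,0,0,0,0,0,0]]]'
python3 -c "
from h import *
to(.547,.118,.0775,-8.5)"
```

```text
time: 5.4
tcp_pos: [0.5498, 0.1166, 0.0903]
orientation: [-179.9, -0.1, -9.3]
force: [0.2, -0.5, -1.4]
width: 0.0127
t 5.4 pos [0.5498 0.1166 0.0903] ori [-1.7991e+02 -1.3000e-01 -9.3000e+00] F [ 0.2 -0.5 -1.4] w 0.0127
shift [-0.003  -0.0009  0.0128] rot [-0.09 -0.13 -0.8 ]
```

```bash
python3 -m pendant '[[[-1,-0.002,-0.001,0.005,0,0,0],[-1,0,0,0.005,0,0,0],[-1,0,0,0.002,0,0,0],[-1,0,0,0,0,0,0]]]'
python3 -c "
from h import *
to(.547,.118,.0775,-8.5)
snap('side','side4.png');a=cv2.imread('pics/side4.png')[150:300,250:450]; cv2.imwrite('pics/sz4.png',cv2.resize(a,None,fx=4,fy=4,interpolation=cv2.INTER_CUBIC))"
```

```text
time: 5.73
tcp_pos: [0.5501, 0.1181, 0.0804]
orientation: [-179.8, -0.4, -9.3]
force: [-0.3, 0.9, -2.7]
width: 0.0128
t 5.7333 pos [0.5501 0.1181 0.0804] ori [-179.83   -0.42   -9.33] F [-0.3  0.9 -2.7] w 0.0128
shift [-0.003   0.0006  0.0029] rot [-0.17 -0.42 -0.83]
```

View pics/sz4.png

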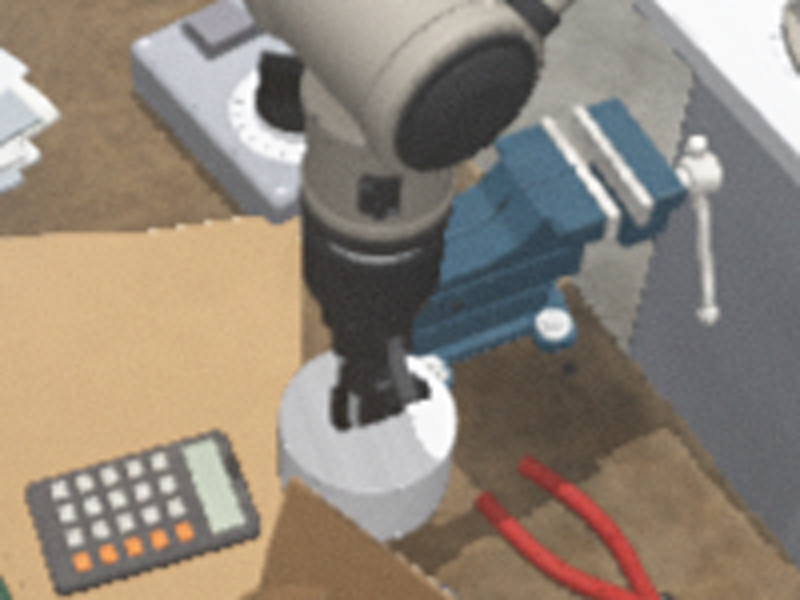

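The cover is clear of calculator and pliers. Lowering gently to contact.

```bash
for i in 1 2; do python3 -m pendant '[[[-1,0,0,0.002,0,0,0],[-1,0,0,0,0,0,0]]]'; done
```

```text
time: 5.95
tcp_pos: [0.5507, 0.1182, 0.0793]
orientation: [-179.8, -0.5, -9.3]
force: [-1.0, -0.2, -0.9]
width: 0.0127
time: 6.12
tcp_pos: [0.5512, 0.1183, 0.0778]
orientation: [-179.8, -0.6, -9.3]
force: [-0.5, 0.3, -1.2]
width: 0.0129
```

```bash
for i in 1 2; do python3 -m pendant '[[[-1,0,0,0.002,0,0.2,0],[-1,0,0,0,0,0,0]]]'; done
```

```text
time: 6.28
tcp_pos: [0.5517, 0.1189, 0.0778]
orientation: [-179.7, -0.9, -9.3]
force: [0.1, -0.9, -1.0]
width: 0.0125
time: 6.45
tcp_pos: [0.5525, 0.1195, 0.0777]
orientation: [-179.6, -1.3, -9.3]
force: [-1.0, 0.3, -0.5]
width: 0.0126
```

Contact at the expected height (0.0777). Release.

```bash
python3 -m pendant '[[[0,0,0,0,0,0,0],[0,0,0,0,0,0,0],[0,0,0,0,0,0,0],[0,0,0,0,0,0,0],[0,0,0,-0.01,0,0,0],[0,0,0,-0.02,0,0,0],[0,0,0,-0.03,0,0,0],[0,0,0,-0.035,0,0,0]]]'
python3 -m pendant '[[[0,0,0,-0.035,0,0,0],[0,0,0,-0.035,0,0,0],[0,0,0,0,0,0,0]]]'
python3 -c "
from h import *
to(.461,-.119,.26,-8.5)
snap('wrist','wrist5.png');snap('side','side5.png')"
```

```text
time: 7.12
tcp_pos: [0.5459, 0.1186, 0.1685]
orientation: [-179.9, -0.4, -9.3]
force: [0.2, -0.5, -0.4]
width: 0.0427
time: 7.37
tcp_pos: [0.547, 0.1186, 0.25]
orientation: [-179.7, -1.0, -9.3]
force: [0.4, 0.9, 0.4]
width: 0.0426
t 7.3667 pos [0.547  0.1186 0.25  ] ori [-179.74   -0.96   -9.35] F [0.4 0.9 0.4] w 0.0426
shift [-0.0461  0.2484 -0.0119] rot [-0.26 -0.96 -0.84]
```

View pics/wrist5.png

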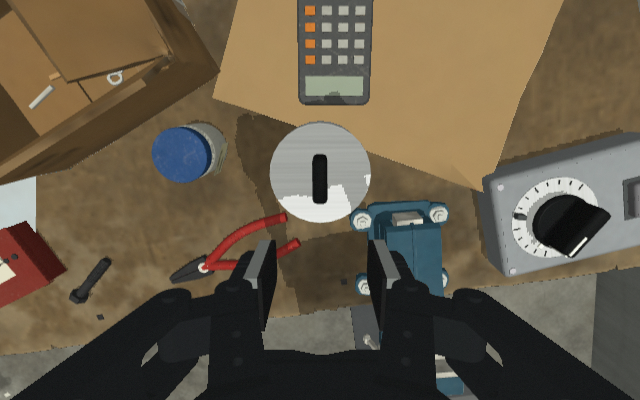

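View pics/side5.png

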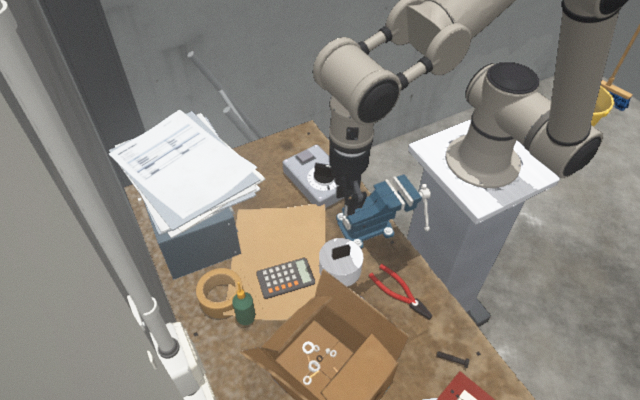

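Cover stands upright on the bench, clear of everything. Back to the timer.

```bash
python3 -m pendant '[[[1,-0.006,0.031,-0.001,0,0,0],[1,-0.006,0.031,-0.001,0,0,0],[1,-0.006,0.031,-0.001,0,0,0],[1,-0.006,0.031,-0.001,0,0,0],[1,-0.006,0.031,-0.001,0,0,0],[1,-0.006,0.031,-0.001,0,0,0],[1,-0.006,0.031,-0.001,0,0,0],[1,-0.004,0.028,-0.001,0,0,0]]]'
python3 -m pendant '[[[1,0,0,0,0,0,0]]]'
python3 -c "
from h import *
to(.461,-.119,.26,-8.5)
snap('wrist','wrist6.png')
a=cv2.imread('pics/wrist6.png')[50:270,200:500]; cv2.imwrite('pics/w6z.png',cv2.resize(a,None,fx=2.6,fy=2.6,interpolation=cv2.INTER_CUBIC))"
```

```text
time: 8.13
tcp_pos: [0.4514, -0.1186, 0.2403]
orientation: [-179.7, 0.7, -8.8]
force: [0.1, 0.3, -0.0]
width: 0.0857
time: 8.22
tcp_pos: [0.4496, -0.1221, 0.239]
orientation: [-179.7, 0.9, -9.0]
force: [-0.6, -0.6, 0.6]
width: 0.0854
t 8.2167 pos [ 0.4496 -0.1221  0.239 ] ori [-179.72    0.87   -8.99] F [-0.6 -0.6  0.6] w 0.0854
shift [ 0.0105 -0.005  -0.0211] rot [-0.28  0.87 -0.49]
```

View pics/w6z.png

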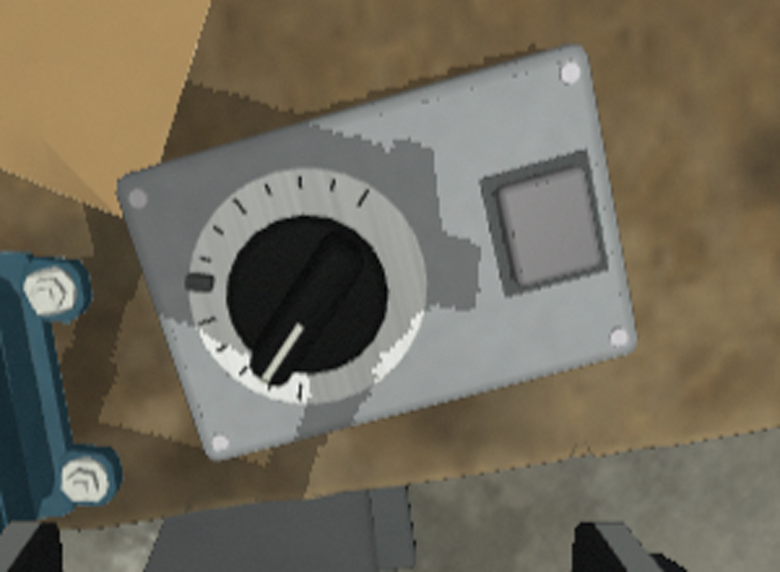

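Zoomed wrist: tab at (200,282), pointer line (300,325)->(267,378), bar far end (347,243), skirt centre about (307,294), key (552,226); clockwise from the pointer leads to the tab.

```bash
cat > meas.py <<'E'
from h import *
E
python3 - <<'E'
from h import *
f='wrist6.png'; W=lambda u,v:((u+.5)/2.6+200-.5,(v+.5)/2.6+50-.5)
c=onz(f,*W(307,294),.066); print('skirt c',c.round(4))
d=onz(f,*W(308,287),.0525); print('dial c',d.round(4))
tab=onz(f,*W(199,282),.059); print('tab',tab.round(4))
far=onz(f,*W(348,240),.097); near=onz(f,*W(268,379),.097); print('bar',far.round(4),near.round(4),((far+near)/2).round(4),np.linalg.norm(far-near))
l1=onz(f,*W(300,325),.097);l2=onz(f,*W(268,376),.097)
an=lambda v:np.degrees(np.arctan2(v[1],v[0]))
print('bar ang',an(near-far),'line ang',an(l2-l1),'tab ang',an(tab-c),an(tab-d),np.linalg.norm((tab-c)[:2]))
print('turn cw', an(near-far)-an(tab-c))
for p in [(120,180),(583,45),(636,350),(212,460)]: print('corner',onz(f,*W(*p),.05).round(4))
for p in [(498,190),(585,165),(608,268),(520,290)]: print('key',onz(f,*W(*p),.06).round(4))
E
```

```text
skirt c [ 0.4612 -0.119   0.066 ]
dial c [ 0.4612 -0.1192  0.0525]
tab [ 0.4705 -0.08    0.059 ]
bar [ 0.4826 -0.1362  0.097 ] [ 0.4407 -0.1029  0.097 ] [ 0.4617 -0.1196  0.097 ] 0.05346453792921249
bar ang 141.47249449824048 line ang 139.3421136995594 tab ang 76.6574800952681 76.62416847156359 0.04013057324866487
turn cw 64.81501440297238
corner [ 0.5107 -0.0572  0.05  ]
corner [ 0.5305 -0.2279  0.05  ]
corner [ 0.4165 -0.2409  0.05  ]
corner [ 0.3967 -0.0693  0.05  ]
key [ 0.4866 -0.1919  0.06  ]
key [ 0.4905 -0.2231  0.06  ]
key [ 0.4525 -0.229   0.06  ]
key [ 0.4493 -0.1965  0.06  ]
```

Axis (0.4615,-0.119), pointer at 141°, tab at 77°: turn ≈ 64° cw (1.12 rad, inside the 0.75–1.45 range). J6 range favours gripping with yaw 141 → 77. Rotating there.

```bash
python3 -m pendant '[[[0,0.010,-0.005,-0.005,0,0.8,-7],[0,0,0,0,0,0,-7],[0,0,0,0,0,0,-7],[0,0,0,0,0,0,-7],[0,0,0,0,0,0,-7],[0,0,0,0,0,0,-7],[0,0,0,0,0,0,-7],[0,0,0,0,0,0,-7]]]'
python3 -m pendant '[[[0,0,0,0,0,0,-7],[0,0,0,0,0,0,-7],[0,0,0,0,0,0,-7],[0,0,0,0,0,0,-7],[0,0,0,0,0,0,-7],[0,0,0,0,0,0,-7],[0,0,0,0,0,0,-7],[0,0,0,0,0,0,-7]]]'
python3 -c "
from h import *
to(.4615,-.119,.13,141);print(state()['joint_pos'])"
```

```text
time: 8.93
tcp_pos: [0.4584, -0.109, 0.235]
orientation: [-178.6, -0.1, 48.2]
force: [-0.5, -0.1, 0.4]
width: 0.0426
time: 9.6
tcp_pos: [0.4564, -0.0979, 0.2263]
orientation: [-178.6, -2.0, 105.5]
force: [-0.0, -0.2, -0.4]
width: 0.0426
t 9.6 pos [ 0.4564 -0.0979  0.2263] ori [-178.62   -2.03  105.47] F [-0.  -0.2 -0.4] w 0.0426
shift [-0.0251  0.0016  0.0955] rot [ -0.7   -2.39 -35.5 ]
[-22.03659579  15.40406658  95.58394636   0.81564283  71.34293502
 -37.80740054]
```

```bash
python3 -m pendant '[[[0,0,0,0.01,-0.7,-2.3,-6],[0,0,0,0.01,0,0,-6],[0,0,0,0.01,0,0,-6],[0,0,0,0.01,0,0,-6],[0,0,0,0.01,0,0,-6],[0,0,0,0.005,0,0,-4],[0,0,0,0,0,0,0]]]'
python3 -c "
from h import *
to(.4615,-.119,.13,141)"
```

```text
time: 10.18
tcp_pos: [0.4535, -0.0883, 0.1626]
orientation: [-179.3, -0.8, 142.0]
force: [0.0, -0.1, 0.0]
width: 0.0429
t 10.1833 pos [ 0.4535 -0.0883  0.1626] ori [-179.3    -0.82  142.  ] F [ 0.  -0.1  0. ] w 0.0429
shift [-0.0257 -0.0188  0.0325] rot [-0.7  -0.82  1.01]
```

```bash
python3 -m pendant '[[[0,-0.015,-0.011,0.008,-0.7,-0.8,0.5],[0,-0.011,-0.008,0.008,0,0,0],[0,0,0,0,0,0,0],[0,0,0,0,0,0,0]]]'
python3 -c "
from h import *
to(.4615,-.119,.13,141);snap('wrist','wrist7.png');snap('side','side7.png')"
```

```text
time: 10.52
tcp_pos: [0.4619, -0.1169, 0.144]
orientation: [-180.0, -0.3, 141.3]
force: [-0.9, 0.2, -0.4]
width: 0.0432
t 10.5167 pos [ 0.4619 -0.1169  0.144 ] ori [-179.99   -0.33  141.27] F [-0.9  0.2 -0.4] w 0.0432
shift [-0.0011 -0.0018  0.014 ] rot [-0.01 -0.33  0.27]
```

View pics/wrist7.png

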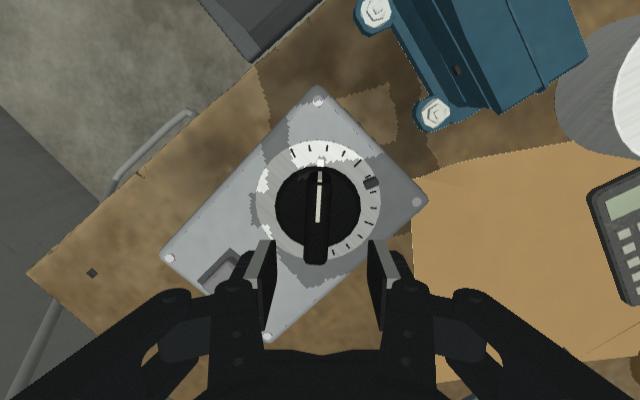

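Wrist: knob bar runs (320,165)–(316,262), nearly along the tool x, between the fingers; tab at (371,183). Re-measure from here.

Run:
```python
from h import *
f='wrist7.png'
a=cv2.imread('pics/'+f)[130:280,230:430]; cv2.imwrite('pics/w7z.png',cv2.resize(a,None,fx=4,fy=4,interpolation=cv2.INTER_CUBIC))
```

```text
(no output)
```

View pics/w7z.png

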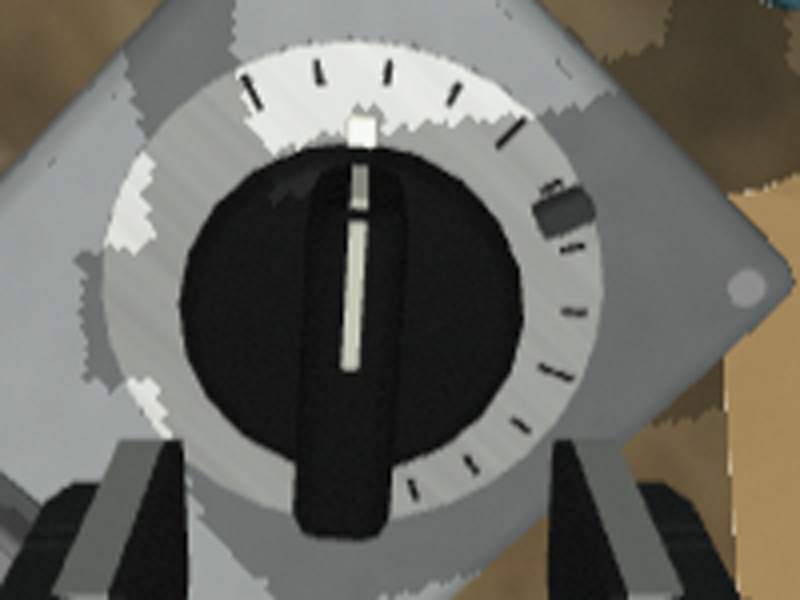

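Run:
```python
from h import *
f='wrist7.png'; W=lambda u,v:((u+.5)/4+230-.5,(v+.5)/4+130-.5)
an=lambda v:np.degrees(np.arctan2(v[1],v[0]))
l1=onz(f,*W(350.5,368),.097);l2=onz(f,*W(357.5,224),.097);b=onz(f,*W(342,535),.097)
p=onz(f,*W(362,131),.066); L=onz(f,*W(181,300),.066);Rr=onz(f,*W(523,300),.066)
tab=onz(f,*W(563,212),.059); tl=onz(f,*W(536,222),.059)
c=np.array([.4615,-.119,0])
print('line',an(l2-l1),'back->line',an(l2-b),l1.round(4),l2.round(4),b.round(4),'skirt c',((L+Rr)/2).round(4),np.linalg.norm(L-Rr))
print('ptr',p.round(4),an(p-c),an(p-b),'tab',tab.round(4),an(tab-c),np.linalg.norm((tab-c)[:2]),np.linalg.norm((p-c)[:2]))
```

```text
line 138.45861217161465 back->line 138.3905007174851 [ 0.4572 -0.1163  0.097 ] [ 0.4409 -0.1019  0.097 ] [ 0.4774 -0.1343  0.097 ] skirt c [ 0.4565 -0.116   0.066 ] 0.05775135915617849
ptr [ 0.4351 -0.0966  0.066 ] 139.68647686051852 138.2640992847278 tab [ 0.4685 -0.0794  0.059 ] 79.97904707509701 0.04026172753971285 0.034596873761579196
```

Both wrist views agree within calibration; averaging: axis (0.460,-0.118), yaw 139.5, tab turn ≈ 64–66°. Descend.

```bash
python3 -c "
from h import *
to(.46,-.118,.08,139.5)"
python3 -m pendant '[[[0,0.001,0.002,0.02,0,-0.3,1.7],[0,0,0,0.02,0,0,0],[0,0,0,0.015,0,0,0],[0,0,0,0,0,0,0]]]'
python3 -c "
from h import *
to(.46,-.118,.08,139.5)"
```

```text
t 10.6167 pos [ 0.4619 -0.1168  0.1444] ori [-180.     -0.28  141.34] F [ 0.2  0.5 -0.1] w 0.0431
shift [ 0.0004 -0.0022  0.0644] rot [-0.01 -0.28  1.84]
time: 10.95
tcp_pos: [0.4642, -0.1134, 0.0907]
orientation: [179.9, 0.4, 139.5]
force: [-1.2, -0.4, -0.4]
width: 0.0426
t 10.95 pos [ 0.4642 -0.1134  0.0907] ori [179.89   0.36 139.49] F [-1.2 -0.4 -0.4] w 0.0426
shift [ 0.0003 -0.0063  0.0106] rot [ 0.11  0.36 -0.01]
```

```bash
python3 -m pendant '[[[0,0,-0.006,0.005,0,0.3,0],[0,0,0,0.005,0,0,0],[0,0,0,0,0,0,0]]]'
python3 -c "
from h import *
to(.46,-.118,.08,139.5);snap('wrist','wrist8.png')
snap('side','side8.png')
a=cv2.imread('pics/side8.png')[120:220,260:380]; cv2.imwrite('pics/s8z.png',cv2.resize(a,None,fx=6,fy=6,interpolation=cv2.INTER_CUBIC))"
```

```text
time: 11.2
tcp_pos: [0.4608, -0.1178, 0.0817]
orientation: [179.9, 0.1, 139.5]
force: [-0.1, 0.5, 0.5]
width: 0.0427
t 11.2 pos [ 0.4608 -0.1178  0.0817] ori [1.7986e+02 1.1000e-01 1.3953e+02] F [-0.1  0.5  0.5] w 0.0427
shift [ 0.0005 -0.0006  0.0017] rot [0.14 0.11 0.03]
```

View pics/wrist8.png

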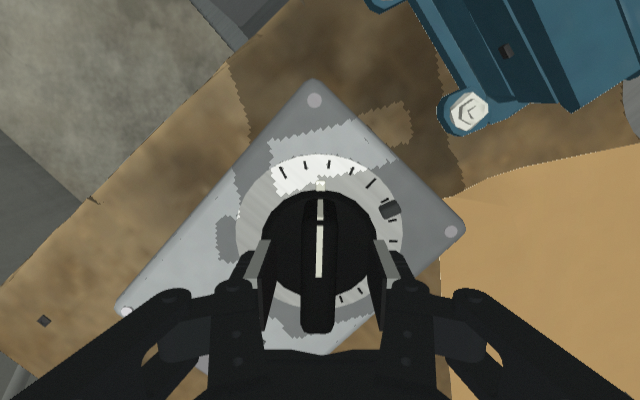

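View pics/s8z.png

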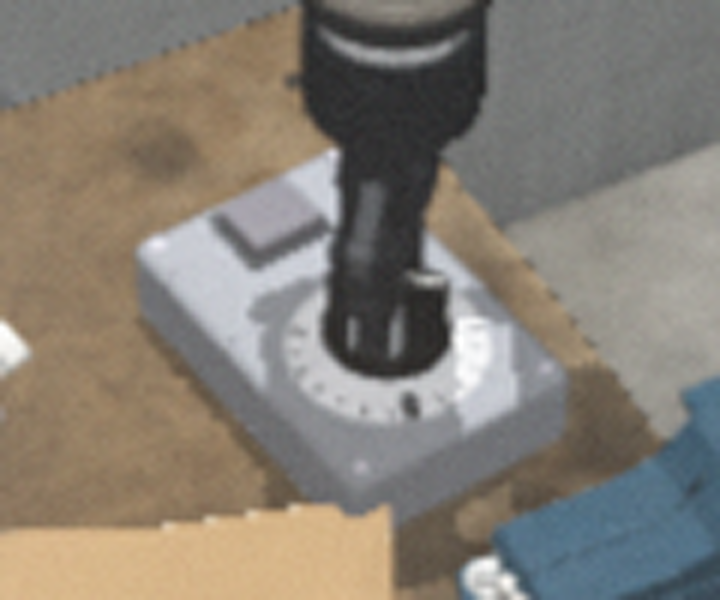

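Bar is centred between the pads ((319,200)–(318,330)) and aligned. Close here.

```bash
python3 -m pendant '[[[-1,0,0,0,0,0,0],[-1,0,0,0,0,0,0],[-1,0,0,0,0,0,0],[-1,0,0,0,0,0,0],[-1,0,0,0,0,0,0],[-1,0,0,0,0,0,0]]]'
python3 -c "
from h import *
to(.46,-.118,.073,139.5);s=state();print(s['tau'].round(2),s['moment'].round(2))"
```

```text
time: 11.8
tcp_pos: [0.4618, -0.1183, 0.0838]
orientation: [179.8, 0.3, 139.5]
force: [1.1, 0.0, -2.1]
width: 0.0138
t 11.8 pos [ 0.4618 -0.1183  0.0838] ori [179.8    0.31 139.52] F [ 1.1  0.  -2.1] w 0.0138
shift [ 0.0016 -0.001   0.0108] rot [0.2  0.31 0.02]
[-9.000e-02 -4.287e+01 -1.803e+01  1.000e-02  5.000e-02  3.000e-02] [-0.01 -0.07  0.02]
```

```bash
for i in 1 2 3; do python3 -m pendant '[[[-1,0,0,0.004,0,0,0],[-1,0,0,0.004,0,0,0]]]'; done
```

```text
time: 11.97
tcp_pos: [0.4621, -0.1183, 0.0769]
orientation: [179.8, 0.4, 139.5]
force: [-4.0, 2.0, 13.0]
width: 0.0138
time: 12.13
tcp_pos: [0.4631, -0.1187, 0.0745]
orientation: [179.7, 0.6, 139.6]
force: [-19.8, 6.5, 69.6]
width: 0.0135
time: 12.3
tcp_pos: [0.4628, -0.1186, 0.0749]
orientation: [179.7, 0.8, 139.6]
force: [-15.5, 4.9, 45.2]
width: 0.0138
```

Bottomed out (8.9 mm travel). Ease to a smaller push and start turning.

```bash
python3 -m pendant '[[[-1,0.001,0,0.002,0,0,0],[-1,0.001,0,0.002,0,0,0]]]'
python3 -c "
from h import *
to(.4615,-.118,.0745,139.5)"
```

```text
time: 12.47
tcp_pos: [0.4624, -0.1183, 0.0759]
orientation: [179.7, 1.2, 139.7]
force: [-3.1, -1.2, 15.0]
width: 0.0136
t 12.4667 pos [ 0.4624 -0.1183  0.0759] ori [179.68   1.18 139.65] F [-3.1 -1.2 15. ] w 0.0136
shift [ 0.0009 -0.0003  0.0014] rot [0.32 1.17 0.15]
```

```bash
python3 -m pendant '[[[-1,0.001,0,0.003,0.3,1,4],[-1,0,0,0.003,0,0.3,5],[-1,0,0,0.003,0,0,5]]]'
python3 -c "
from h import *
to(.4615,-.118,.0745,139.5)"
```

```text
time: 12.72
tcp_pos: [0.4627, -0.119, 0.0749]
orientation: [179.8, 0.3, 125.4]
force: [-14.5, 4.6, 41.8]
width: 0.0138
t 12.7167 pos [ 0.4627 -0.119   0.0749] ori [179.85   0.26 125.43] F [-14.5   4.6  41.8] w 0.0138
shift [ 0.0015 -0.0005  0.0004] rot [  0.12   0.28 -14.07]
```

Turning well at ~40 N. Continue.

```bash
python3 -m pendant '[[[-1,0,0,0.0025,0,0,5],[-1,0,0,0.0025,0,0,5],[-1,0,0,0.0025,0,0,5]]]'
python3 -c "
from h import *
to(.4615,-.1185,.0745,139.5)"
python3 -m pendant '[[[-1,0,0,0.0025,0,0,5],[-1,0,0,0.0025,0,0,5],[-1,0,0,0.0025,0,0,5]]]'
python3 -c "
from h import *
to(.4615,-.1185,.0745,139.5);snap('wrist','wrist9.png');snap('side','side9.png')"
```

```text
time: 12.97
tcp_pos: [0.4623, -0.119, 0.0751]
orientation: [179.7, 0.4, 109.9]
force: [-8.7, 2.6, 30.8]
width: 0.0137
t 12.9667 pos [ 0.4623 -0.119   0.0751] ori [179.7    0.43 109.86] F [-8.7  2.6 30.8] w 0.0137
shift [ 0.0008 -0.0005  0.0006] rot [  0.18   0.49 -29.63]
time: 13.22
tcp_pos: [0.4618, -0.1192, 0.0751]
orientation: [179.5, 0.5, 94.3]
force: [-9.8, 2.2, 29.8]
width: 0.0138
t 13.2167 pos [ 0.4618 -0.1192  0.0751] ori [179.47   0.53  94.3 ] F [-9.8  2.2 29.8] w 0.0138
shift [ 0.0007 -0.0003  0.0006] rot [  0.3    0.71 -45.2 ]
```

View pics/wrist9.png

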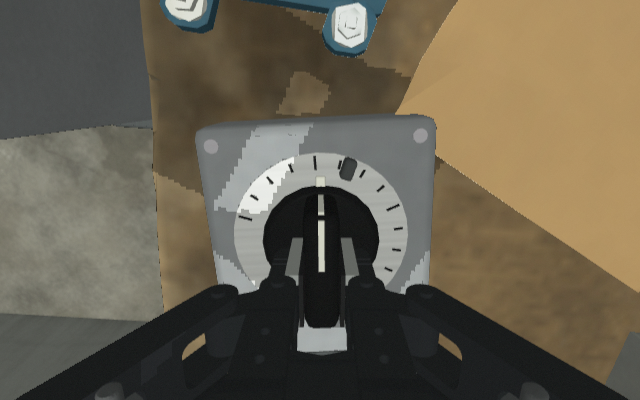

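Tab at (348,168), pointer mark at (320,181), case not twisted. Compute the remaining turn.

Run:
```python
from h import *
f='wrist9.png'
a=cv2.imread('pics/'+f)[140:290,230:430]; cv2.imwrite('pics/w9z.png',cv2.resize(a,None,fx=4,fy=4,interpolation=cv2.INTER_CUBIC))
```

```text
(no output)
```

View pics/w9z.png

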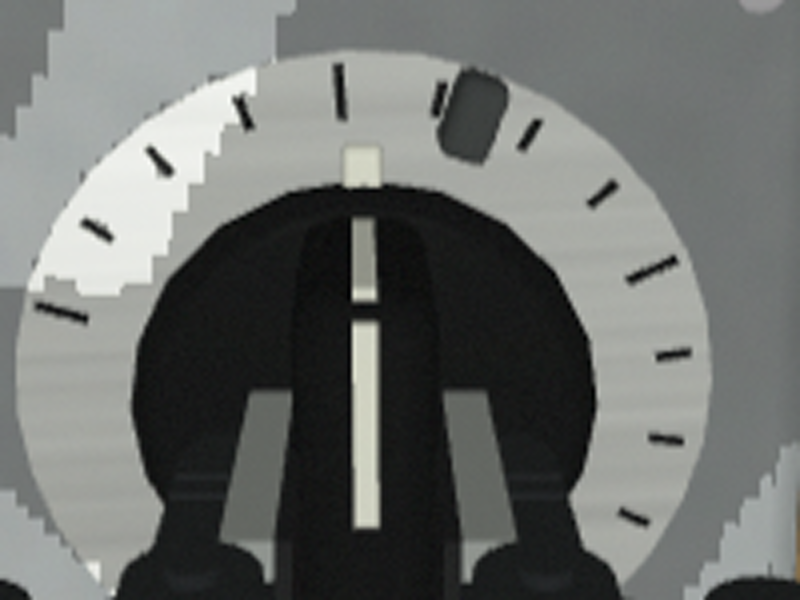

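```bash
cat > ang.py <<'E'
from h import *
an=lambda v:np.degrees(np.arctan2(v[1],v[0]))
def ang(f,W,mark,lnear,lfar,tab,skl,skr,zp=0):
    m=onz(f,*W(*mark),.066-zp); l1=onz(f,*W(*lnear),.097-zp); l2=onz(f,*W(*lfar),.097-zp); t=onz(f,*W(*tab),.059)
    d=(l2-l1); d=d/np.linalg.norm(d); A=an(d)
    L=onz(f,*W(*skl),.066-zp);Rr=onz(f,*W(*skr),.066-zp); sc=(L+Rr)/2
    # centre: skirt centre sideways, mark-34mm along
    c=m-.0335*d; n=np.array([-d[1],d[0],0]); c2=c+n*((sc-c)@n)
    for q in (c,c2):
        print('c',q.round(4),'line',round(A,1),'mark ang',round(an(m-q),1),'tab',round(an(t-q),1),'r',round(np.linalg.norm((t-q)[:2]),4),'remain',round(A-an(t-q),1),round(an(m-q)-an(t-q),1))
E
python3 - <<'E'
from ang import *
W=lambda u,v:((u+.5)/4+230-.5,(v+.5)/4+140-.5)
ang('wrist9.png',W,(362,165),(367,527),(365,320),(474,113),(133,400),(596,400),.0085)
E
```

```text
c [ 0.4609 -0.1176  0.0575] line 94.8 mark ang 94.8 tab 76.8 r 0.042 remain 18.0 18.0
c [ 0.461  -0.1176  0.0575] line 94.8 mark ang 94.9 tab 76.9 r 0.042 remain 17.9 18.0
```

Remaining ≈ 18°. Turn ~16, then look.

```bash
python3 -m pendant '[[[-1,0,0,0.0025,0,0,5],[-1,0,0,0.0025,0,0,5],[-1,0,0,0.0025,0,0,5],[-1,0,0,0.0025,0,0,0]]]'
python3 -c "
from h import *
to(.4615,-.1185,.0745,76.5);snap('wrist','wrist10.png')
a=cv2.imread('pics/wrist10.png')[140:290,230:430]; cv2.imwrite('pics/w10z.png',cv2.resize(a,None,fx=4,fy=4,interpolation=cv2.INTER_CUBIC))"
```

```text
time: 13.65
tcp_pos: [0.4614, -0.1191, 0.0751]
orientation: [179.1, 0.5, 78.9]
force: [-9.0, 3.1, 29.9]
width: 0.0138
t 13.65 pos [ 0.4614 -0.1191  0.0751] ori [179.11   0.53  78.88] F [-9.   3.1 29.9] w 0.0138
shift [0.0006 0.     0.0006] rot [0.9  0.51 2.38]
```

View pics/w10z.png

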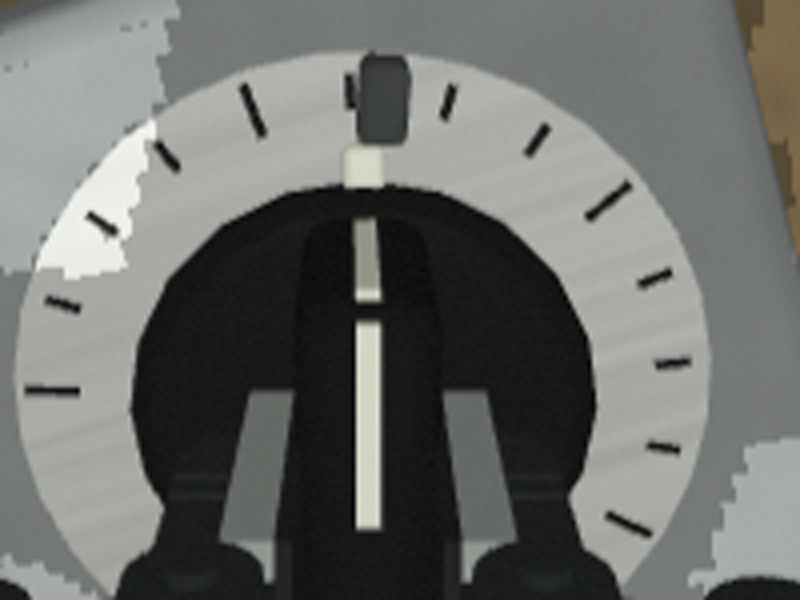

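Run:
```python
from ang import *
W=lambda u,v:((u+.5)/4+230-.5,(v+.5)/4+140-.5)
ang('wrist10.png',W,(363.5,166),(369,527),(368.5,320),(383.5,98),(133,400),(596,400),.0085)
```

```text
c [ 0.4607 -0.1176  0.0575] line 79.0 mark ang 79.0 tab 75.9 r 0.042 remain 3.2 3.2
c [ 0.4608 -0.1177  0.0575] line 79.0 mark ang 79.2 tab 76.0 r 0.042 remain 3.0 3.2
```

```bash
python3 -m pendant '[[[-1,0,0,0.0025,0.4,0,2.8],[-1,0,0,0.0025,0,0,0]]]'
python3 -c "
from h import *
to(.4615,-.1185,.0745,76.5);snap('wrist','wrist11.png')
a=cv2.imread('pics/wrist11.png')[140:290,230:430]; cv2.imwrite('pics/w11z.png',cv2.resize(a,None,fx=4,fy=4,interpolation=cv2.INTER_CUBIC))"
```

```text
time: 13.87
tcp_pos: [0.4614, -0.1191, 0.0751]
orientation: [179.3, 0.6, 76.2]
force: [-8.9, 3.4, 30.4]
width: 0.0138
t 13.8667 pos [ 0.4614 -0.1191  0.0751] ori [179.34   0.57  76.22] F [-8.9  3.4 30.4] w 0.0138
shift [ 0.0006 -0.      0.0006] rot [ 0.66  0.58 -0.28]
```

View pics/w11z.png

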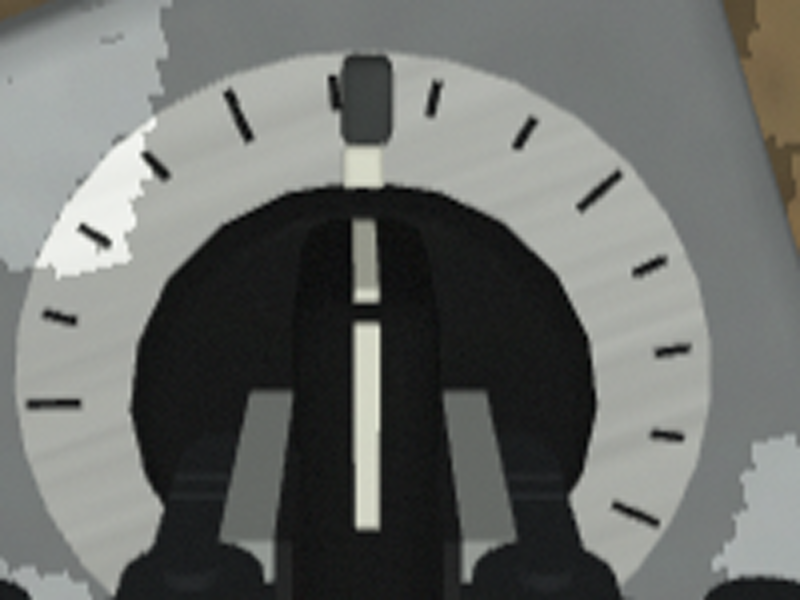

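Tab centre 366.5 vs mark 363: ~0.5° left. One small trim.

```bash
python3 -m pendant '[[[-1,0,0,0.0025,0,0,0.6],[-1,0,0,0.0025,0,0,0]]]'
python3 - <<'E'
from ang import *
to(.4615,-.1185,.0745,76.5);snap('wrist','wrist12.png')
a=cv2.imread('pics/wrist12.png')[140:290,230:430]; cv2.imwrite('pics/w12z.png',cv2.resize(a,None,fx=4,fy=4,interpolation=cv2.INTER_CUBIC))
W=lambda u,v:((u+.5)/4+230-.5,(v+.5)/4+140-.5)
ang('wrist11.png',W,(363.5,166),(368,527),(366.5,320),(366.5,98),(133,400),(596,400),.0085)
E
```

```text
time: 14.08
tcp_pos: [0.4613, -0.119, 0.0751]
orientation: [179.2, 0.6, 75.8]
force: [-9.3, 3.8, 29.5]
width: 0.0134
t 14.0833 pos [ 0.4613 -0.119   0.0751] ori [179.18   0.64  75.8 ] F [-9.3  3.8 29.5] w 0.0134
shift [0.0006 0.     0.0006] rot [ 0.82  0.65 -0.7 ]
c [ 0.4609 -0.1177  0.0575] line 76.6 mark ang 76.6 tab 76.1 r 0.0419 remain 0.5 0.5
c [ 0.4608 -0.1176  0.0575] line 76.6 mark ang 76.5 tab 76.0 r 0.0419 remain 0.6 0.5
```

View pics/w12z.png

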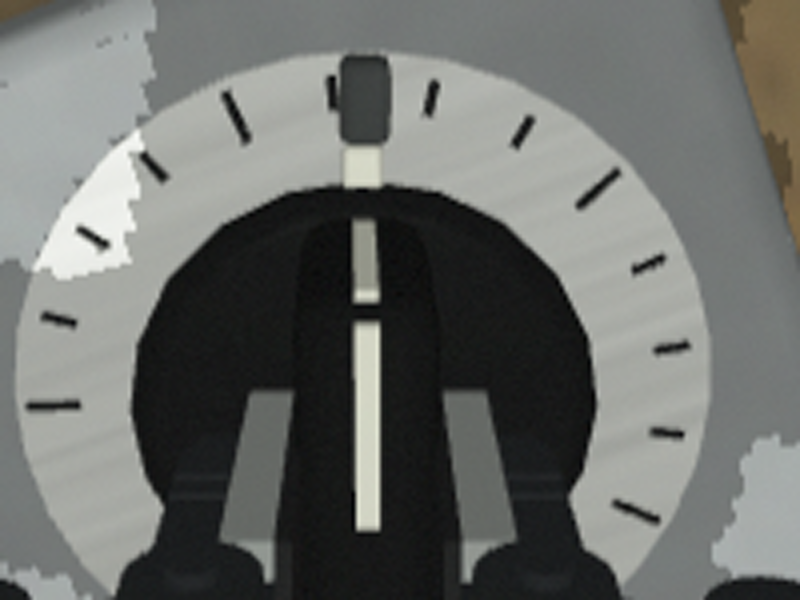

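Aligned (tab 365, mark 363, line 366). Release while still pressed, then rise.

```bash
python3 -m pendant '[[[0,0,0,0.001,0,0,0],[0,0,0,0,0,0,0],[0,0,0,0,0,0,0],[0,0,0,0,0,0,0],[0,0,0,-0.01,0,0,0],[0,0,0,-0.02,0,0,0],[0,0,0,-0.03,0,0,0],[0,0,0,-0.03,0,0,0]]]'
python3 -m pendant '[[[0,0,0,-0.03,0,0,0],[0,0,0,-0.02,0,0,0],[0,0,0,0,0,0,0]]]'
python3 -c "
from h import *
to(.4615,-.1185,.0745,76.5);snap('wrist','wrist13.png');snap('side','side13.png');snap('scene','scene13.png')
a=cv2.imread('pics/wrist13.png')[80:300,170:470]; cv2.imwrite('pics/w13z.png',cv2.resize(a,None,fx=2.6,fy=2.6,interpolation=cv2.INTER_CUBIC))
a=cv2.imread('pics/side13.png')[110:260,240:440]; cv2.imwrite('pics/s13z.png',cv2.resize(a,None,fx=4,fy=4,interpolation=cv2.INTER_CUBIC))"
```

```text
time: 14.8
tcp_pos: [0.4571, -0.1164, 0.1609]
orientation: [179.9, 0.5, 75.8]
force: [-0.2, -0.1, 0.4]
width: 0.0424
time: 15.05
tcp_pos: [0.4589, -0.1166, 0.2172]
orientation: [179.5, 0.6, 75.8]
force: [0.7, -0.6, 1.1]
width: 0.0424
t 15.05 pos [ 0.4589 -0.1166  0.2172] ori [179.53   0.57  75.81] F [ 0.7 -0.6  1.1] w 0.0424
shift [0.0002 0.0018 0.1427] rot [ 0.46  0.57 -0.68]
```

View pics/w13z.png

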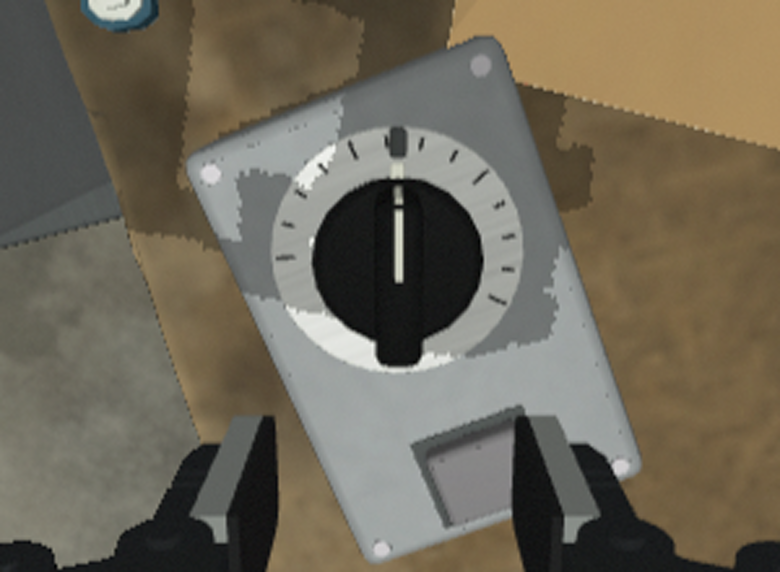

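View pics/s13z.png

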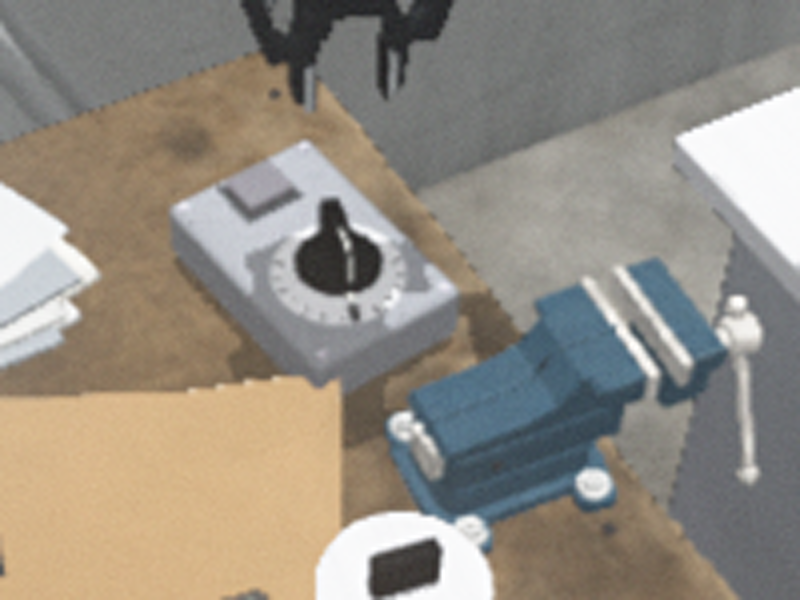

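Knob settled with pointer on tab (both at column ~398), case where it was. Key at about (0.470,-0.210); shut the fingers and go over it.

```bash
python3 -m pendant '[[[-1,-0.022,0.008,0,0,0,0],[-1,-0.022,0.008,0,0,0,0],[-1,-0.022,0.008,0,0,0,0],[-1,-0.022,0.008,0.02,0,0,0],[-1,0,0,0.02,0,0,-7],[-1,0,0,0.02,0,0,-7],[-1,0,0,0.01,0,0,-6],[-1,0,0,0,0,0,0]]]'
python3 -c "
from h import *
to(.470,-.21,.09,96);snap('wrist','wrist14.png')"
```

```text
time: 15.87
tcp_pos: [0.46, -0.2104, 0.1263]
orientation: [-178.8, -0.4, 96.7]
force: [-0.0, -0.4, -0.8]
width: -0.0002
t 15.8667 pos [ 0.46   -0.2104  0.1263] ori [-178.81   -0.35   96.71] F [-0.  -0.4 -0.8] w -0.0002
shift [-0.001   0.0107  0.0361] rot [-1.2  -0.35  0.71]
```

View pics/wrist14.png

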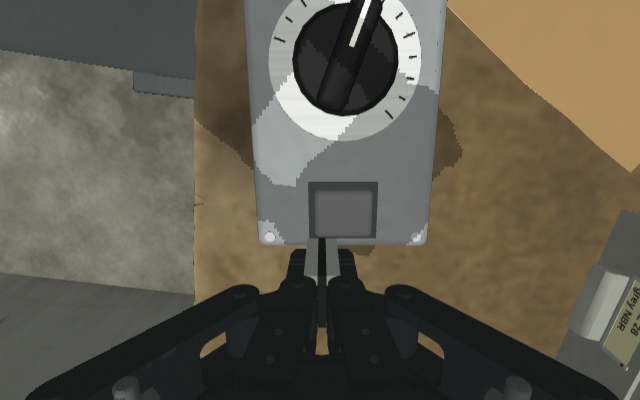

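```bash
python3 - <<'E'
from h import *
f='wrist14.png'
for p in [(315,190),(372,190),(375,236),(314,236)]: print(onz(f,*p,.06).round(4))
print('papers',onz(f,570,330,.1).round(3),onz(f,570,330,.16).round(3))
E
python3 -m pendant '[[[-1,-0.001,0.0105,0.01,-1.1,-0.3,0.7],[-1,0,0,0.01,0,0,0],[-1,0,0,0.008,0,0,0],[-1,0,0,0,0,0,0]]]'
python3 -c "
from h import *
to(.470,-.21,.08,96)"
```

```text
[ 0.4519 -0.1934  0.06  ]
[ 0.4875 -0.189   0.06  ]
[ 0.4944 -0.2195  0.06  ]
[ 0.4548 -0.2245  0.06  ]
papers [ 0.604 -0.246  0.1  ] [ 0.548 -0.206  0.16 ]
time: 16.25
tcp_pos: [0.4699, -0.2095, 0.0965]
orientation: [-179.8, -0.1, 95.1]
force: [-0.6, -0.2, -0.2]
width: -0.0001
t 16.25 pos [ 0.4699 -0.2095  0.0965] ori [-1.7978e+02 -1.2000e-01  9.5100e+01] F [-0.6 -0.2 -0.2] w -0.0001
shift [-0.0005  0.0001  0.0165] rot [-0.22 -0.12 -0.9 ]
```

```bash
python3 -m pendant '[[[-1,0,0,0.012,0,0,0],[-1,0,0,0.006,0,0,0],[-1,0,0,0,0,0,0]]]'
python3 -c "
from h import *
to(.471,-.209,.068,96);snap('side','side15.png');a=cv2.imread('pics/side15.png')[80:230,200:400]; cv2.imwrite('pics/s15z.png',cv2.resize(a,None,fx=4,fy=4,interpolation=cv2.INTER_CUBIC))"
```

```text
time: 16.5
tcp_pos: [0.4697, -0.2094, 0.0785]
orientation: [-179.8, -0.1, 95.0]
force: [-0.2, 0.8, -0.2]
width: 0.0004
t 16.5 pos [ 0.4697 -0.2094  0.0785] ori [-1.7976e+02 -1.0000e-01  9.4980e+01] F [-0.2  0.8 -0.2] w 0.0004
shift [0.0003 0.0013 0.0105] rot [-0.24 -0.1  -1.02]
```

View pics/s15z.png

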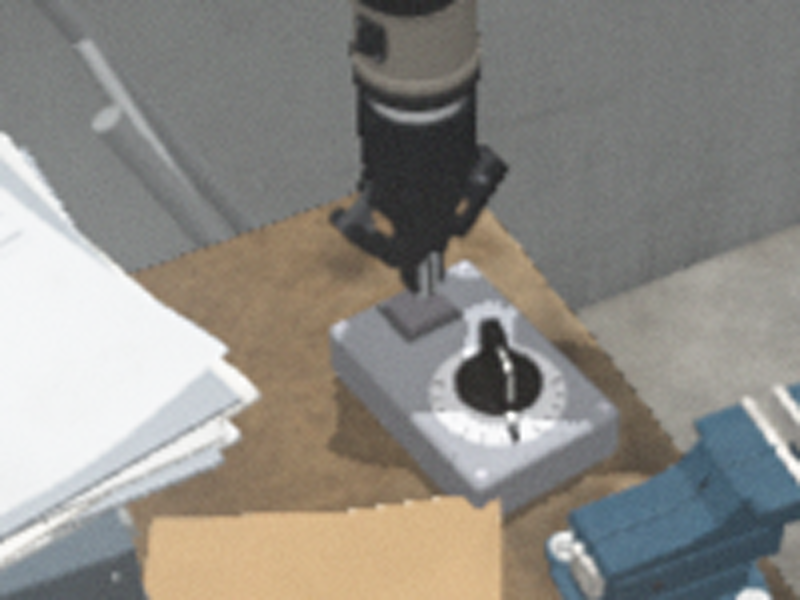

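Fingertips are over the key, papers well clear. Pressing in small steps.

```bash
python3 -m pendant '[[[-1,0,0.001,0.006,0,0,0],[-1,0,0,0.003,0,0,0],[-1,0,0,0.002,0,0,0]]]'
for i in 1 2 3; do python3 -m pendant '[[[-1,0,0,0.002,0,0,0],[-1,0,0,0.002,0,0,0]]]'; done
```

```text
time: 16.8
tcp_pos: [0.4718, -0.21, 0.0691]
orientation: [-179.9, 0.0, 95.0]
force: [-0.2, -0.5, 0.4]
width: -0.0001
time: 16.97
tcp_pos: [0.4719, -0.21, 0.0652]
orientation: [-179.9, 0.0, 95.0]
force: [-1.7, 0.5, 2.7]
width: 0.0001
time: 17.13
tcp_pos: [0.472, -0.21, 0.0616]
orientation: [-180.0, 0.1, 95.0]
force: [-4.1, 3.0, 24.2]
width: 0.0004
time: 17.3
tcp_pos: [0.4721, -0.2105, 0.0616]
orientation: [180.0, 0.2, 95.0]
force: [-7.8, 4.3, 26.3]
width: 0.0
```

Key bottomed (25 N, stops at 6 mm). Let go.

```bash
python3 -m pendant '[[[-1,0,0,-0.006,0,0,0],[-1,0,0,-0.015,0,0,0],[-1,0,0,-0.03,0,0,0],[-1,0,0,-0.035,0,0,0],[-1,0,0,-0.035,0,0,0],[-1,-0.02,0,-0.02,0,0,0],[-1,-0.02,0,0,0,0,0],[-1,0,0,0,0,0,0]]]'
python3 -c "
from h import *
to(.471,-.209,.068,96)
for n in ['wrist','side','scene']: snap(n,n+'16.png')
a=cv2.imread('pics/side16.png')[110:260,240:440]; cv2.imwrite('pics/s16z.png',cv2.resize(a,None,fx=4,fy=4,interpolation=cv2.INTER_CUBIC))"
```

```text
time: 17.97
tcp_pos: [0.4755, -0.2504, 0.2098]
orientation: [179.9, 0.3, 95.1]
force: [-0.3, -0.5, 0.3]
width: -0.0001
t 17.9667 pos [ 0.4755 -0.2504  0.2098] ori [179.92   0.26  95.1 ] F [-0.3 -0.5  0.3] w -0.0001
shift [ 0.0422 -0.001   0.1416] rot [ 0.07  0.26 -0.9 ]
```

View pics/s16z.png

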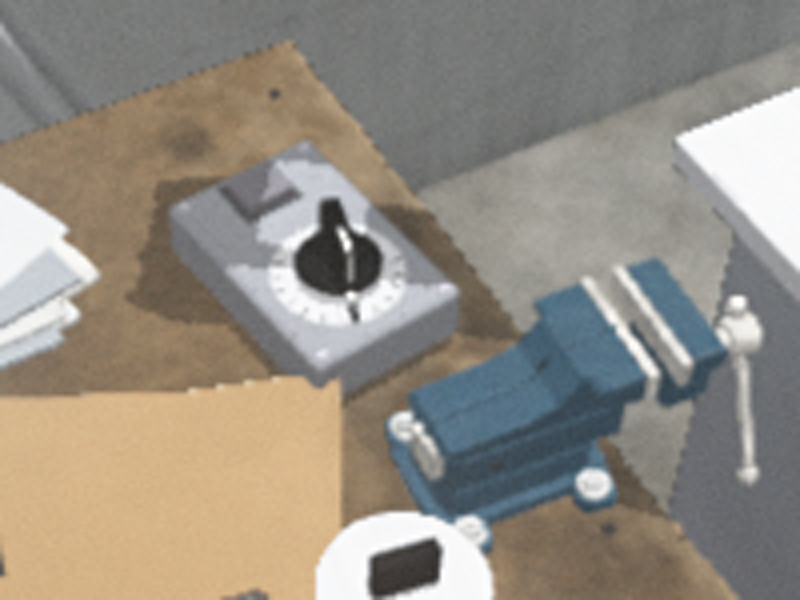

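View pics/wrist16.png

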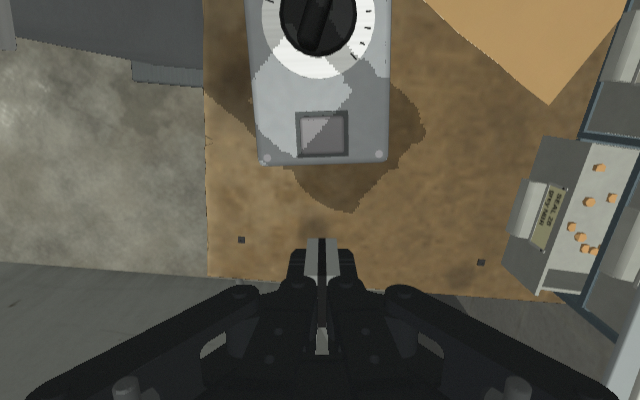

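View pics/scene16.png

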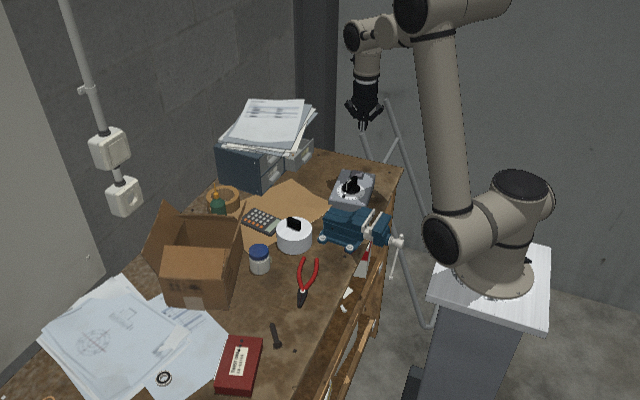

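Everything is in place: case corners unchanged in the side view, pointer on the tab, key sprung back up, cover upright. Handing in.

```bash
python3 -m pendant '[[[-1,0,0,0,0,0,0],[-1,0,0,0,0,0,0]]]'; python3 -c "
from rig import close_job
print(close_job())"
```

```text
time: 18.28
tcp_pos: [0.4736, -0.2452, 0.2063]
orientation: [-179.7, -0.2, 95.2]
force: [0.4, 0.0, -0.7]
width: -0.0
the job is handed in; nothing more can be done
None
```

The timer is set and the job was handed in at 18.3 s; no verdict was reported.

- **Cover:** I lifted it straight off and stood it open side down at about (0.55, 0.12). It is clear of the calculator, jar, pliers and vice.
- **Knob:** I pressed it to the bottom of its travel and turned it about 64° clockwise. The force was about 30–40 N while turning, with a brief peak near 70 N while pressing in.
- **Start key:** I pressed it until it stopped after about 6 mm, at about 25 N, and let go.

**Last checks:**
- After release, the pointer line and the tab were within a pixel of each other in the wrist view; I estimate under 0.5° of error.
- In the side view the case corners were where they had started.
- The key was up again.
- The robot was touching nothing.

**Disagreements:**
- The two wrist views placed the knob's axis about 5 mm apart, so I used a rounded average close to the side and scene views.
- The wrist force did not show the cover reaching the bench. I judged that contact from the height, which stopped at the expected value.

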